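# Load the wood-warming pan

## Robot

A 6-joint arm with a two-finger parallel gripper is mounted at the origin on the work surface. World frame = base frame: x ahead of the robot, y to its left, z up, the work surface at z = 0. Lengths are in mm, angles in degrees, forces in N, time in s.
With the tool pointing down it reaches from about 300 to 850 mm from the base axis. Payload 4.2 kg.
Tool frame: the origin (TCP) lies between the finger pads; the fingertips stand 22 mm ahead of it and the grasp point (between the pads) lies 3 mm ahead of it; z points along the fingers, y is the direction in which the jaws open and shut (so a half turn about z gives the same grasp; the last joint's range is limited). The gripper opens to 91 mm and grips with 3 to 60 N. Pads are 32 mm wide; open, the fingers measure 118 mm over their backs; the gripper's body (76 mm by 178 mm) begins 60 mm behind the grasp point.
Start: joints at [-66.005, 18.312, 89.639, -0, 72.044, -1.146], TCP at [244.295, -520.539, 235.976] pointing down, gripper open.
Joint ranges: [-177.97, 177.97], [-48.28, 115.42], [12.27, 149.76], [-77.06, 257.06], [2.81, 150.46], [-146.56, 146.56]. Speed limits (degrees/s): [147.25, 147.25, 180, 180, 180, 180].

## Interface

Orientations are given as [roll, pitch, yaw] about the fixed x, y, z axes, in that order (R = Rz(yaw) Ry(pitch) Rx(roll)).
In Python, from workcell import * gives the robot as it stands.
- The arm moves only by the shell command python3 -m jog 'ROWS' [OPENING] [FORCE]. ROWS is text: rows parted by semicolons, each of 6 numbers parted by spaces: the shift along the tool's x, y, z in units of 0.5 m (1.0 is 0.5 m), then the turn, a rotation vector about the tool's x, y, z in units of pi/2 rad (1.0 is pi/2 rad). A call has 1 to 20 rows; each row is the pose to reach, as a shift and turn from the pose measured when the call began, along the tool's axes at that moment; what a row does not reach only later rows make up. A row lasts 1/12 s, in which the tool goes at most 41.7 mm and 7.16 degrees, less where a joint would pass 70% of its speed; a pose out of reach is approached as far as the arm can. A call with a number of a shift or a turn outside -1 to 1 is refused whole. A call with a gripper value outside its range is refused whole. OPENING is the opening, from -1 (shut) to 1 (fully open), set as the call begins (- or left out, the last holds). The fingers move at their own pace and stop on an object; FORCE is the grip in N (left out, the last holds). Time passes only in rows, so rows that repeat a pose let the fingers close. It gives the time, the measured TCP pose, the force and the opening at its end, in the units of the state.
- state(): the state, without advancing time (a new reading comes with each control period).
- grab_frame(name): name is "side" or "top"; returns the picture (420x560x3 uint8, red, green, blue); there is no depth.
- calibration(name): a dict with "mtx" (3x3 intrinsics, pixels), "distortion" ([k1, k2, p1, p2, k3] as OpenCV has them; the pictures are not rectified), "rvec" (rotation vector, rad) and "tvec" (3), from world to camera coordinates, as OpenCV has them. Camera axes: x right, y down, z forward; pixel columns grow to the right and rows downward; lengths in mm; the calibration is good to about 2 mm. A picture is of the moment at which its call begins. calibration takes no time and is no camera call.
- job_done(): hands the job in, once; it reports no verdict.
Trained networks look in the newest picture that a camera, given by its name, has taken for a name from the list of things; names that differ only in an ending like _2 or _b are one class to them, and where a whole thing is asked for, a point or a joint stands for the part that bears it (a point fixed in the world has none). Each returns a list of dicts, best first, with "confidence" (0 to 1); they miss things now and then, are a little off and sometimes report something else, mostly with a low value. They report only what shows in the picture. A call takes as long as a camera call. They do not tell look-alikes from the thing itself.
- spot_in(query, camera): "rect" ([left, top, right, bottom] in pixels, round what is visible of it).
- tip_of(query, camera): "location" ([column, row] in pixels: a listed point, or the origin of a listed thing).
The state is a dict: "time_s": time; "qpos": joint angles; "qvel": joint speeds; "effort": joint torques, N m; "ee_pos": TCP position; "ee_rot": TCP orientation; "force": force on the tool from outside, world axes, zero at the start; "torque": the same for the moment, N m; "gripper_width": finger opening in mm.
Only numpy, scipy, OpenCV 4.12 (cv2) and the standard library are available. Lean on these libraries where they do the work, as an engineer would, in place of code of your own. Each camera call takes 0.05 s, during which the arm holds its last target. There are 200 camera calls.

## Task

Take the plywood tray by its handle and tip all five cut wooden blocks out of it into the pan where it stands on the white ring (do not pick the blocks out by hand), and set the empty tray back upright on its cork mat. After loading, slide the pan across the hob, without lifting or tipping it, until it stands centred on the orange ring. Leave the bottle, the jar and the mug alone.

Things in the scene. Friction and masses are not known exactly. Their poses are not given: they have to be found in the camera images.
- tray: loose plywood scoop tray, 200 mm long (its x) x 132 mm wide (y), 6 mm floor, side and rear walls 45 mm high and 6 mm thick; origin at the centre of its underside, z up. The front end (its -x) is open: a spout whose floor slopes up by 12 deg over the last 50 mm. A dark bridge handle spans its width. About 0.35 kg empty
- tray_grip (a point): centre of the tray's handle: a flat dark slat running along the tray's y, 14 mm thick, 36 mm deep, 120 mm free length between its two posts; at (10, 0, 130) mm in the tray's frame. The slat and posts lean back: the slat's depth line runs from below up and to the rear (+x of the tray), 20 deg off the tray's vertical. The blocks pass underneath it
- tray_spout (a point): middle of the upper edge of the open spout, (-100, 0, 17) mm in the tray's frame; the spout is 120 mm wide inside
- mat: fixed cork mat 240 x 170 x 4 mm, on which the tray stands at the start; origin at the centre of its underside
- pan: loose round aluminium pan, outer diameter 200 mm, 90 mm high, wall 4 mm, floor 5 mm thick, open on top, about 0.7 kg; origin at the centre of its underside. Two black lug handles stick out along its +y and -y
- pan_lug_a (a point): grip point of the lug on the pan's +y side: the lug is a bar 28 mm wide (along the pan's x), 14 mm thick in height, reaching from the wall to 151 mm from the pan's axis; the point is (0, 130, 70) mm in the pan's frame, at mid thickness
- pan_lug_b (a point): the same on the pan's -y side, (0, -130, 70) mm
- pan_rim (a point): centre of the pan's mouth, level with the rim, 90 mm above its underside
- hob: fixed black two-place hob, a flat slab 300 (its x) x 560 (y) x 30 mm high; origin at the centre of its underside; it may be turned a little about z
- ring_rest: white ring mark 226 mm across printed on the hob's flat top: where the pan stands at the start; origin at its centre, at the hob's surface. It is at the left or the right end of the hob
- ring_warm: orange ring mark 226 mm across printed on the hob's flat top, 270 mm from the white one: where the pan must go; origin at its centre
- glue: bystander: yellow glue bottle, 60 mm across, 140 mm tall; origin under its centre
- jar: bystander: amber jar, 68 mm across, 90 mm tall; origin under its centre
- mug: bystander: blue mug, 80 mm across, 90 mm tall, handle on its +y side; origin under its centre
- block1: loose cut wooden block lying in the tray, 26 mm thick: jigsaw-like piece 26 x 28 mm with a 6 mm rounded knob on one side, pale wood; about 25 g; origin at its middle
- block2: loose cut wooden block lying in the tray, 26 mm thick: disc 34 mm across, dark wood; about 25 g; origin at its middle
- block3: loose cut wooden block lying in the tray, 26 mm thick: L-shaped piece 34 x 28 mm, mid-brown wood; about 25 g; origin at its middle
- block4: loose cut wooden block lying in the tray, 26 mm thick: cross 34 x 34 mm, pale plywood; about 25 g; origin at its middle
- block5: loose cut wooden block lying in the tray, 26 mm thick: rectangle 30 x 26 mm, painted red; about 25 g; origin at its middle
Things that resemble listed ones, but are neither listed nor needed, are in the scene too. What is shaped like the block3 but purple is not meant.

How it is judged (in metres and radians):
On the way, in this order (a step that is already met when the one before it is completed fails the run):
1. all five blocks are in the pan, which still stands on the white ring (within 40 mm) (horizontal distance between each of block1, block2, block3, block4, block5 and pan below 0.095 m and z of block1 in the frame of pan between 0 and 0.085 m and z of block2 in the frame of pan between 0 and 0.085 m and z of block3 in the frame of pan between 0 and 0.085 m and z of block4 in the frame of pan between 0 and 0.085 m and z of block5 in the frame of pan between 0 and 0.085 m and horizontal distance between pan and ring_rest below 0.04 m), for 0.1 s.
2. the pan has been slid to the orange ring (within 25 mm of its centre) (horizontal distance between pan and ring_warm below 0.025 m), for 0.2 s.
At the end, for the whole second after the job is handed in: All five blocks lie in the pan; the pan stands flat on the hob within 25 mm of the centre of the orange ring, at rest; the empty tray stands upright, flat and at rest on its mat, within 50 mm of the mat's centre (horizontal distance between each of block1, block2, block3, block4, block5 and pan below 0.095 m and z of block1 in the frame of pan between 0 and 0.085 m and z of block2 in the frame of pan between 0 and 0.085 m and z of block3 in the frame of pan between 0 and 0.085 m and z of block4 in the frame of pan between 0 and 0.085 m and z of block5 in the frame of pan between 0 and 0.085 m and angle between pan's own z axis and vertical below 0.05 rad and horizontal distance between pan and ring_warm below 0.025 m and z of pan in the frame of hob between 0.026 and 0.034 m and linear speed of each of pan, tray below 0.02 m/s and horizontal distance between tray and mat below 0.05 m and angle between tray's own z axis and vertical below 0.08 rad and height (world z) of tray below 0.012 m); the robot touches nothing.
It fails at once if the pan is lifted more than 10 mm off the hob or tipped more than about 10 deg (z of pan in the frame of hob above 0.04 m or angle between pan's own z axis and vertical above 0.18 rad).
It fails at once if a block is gripped or pushed with the fingers (over 3 N) (contact force between the fingers and block1 above 3 N or contact force between the fingers and block2 above 3 N or contact force between the fingers and block3 above 3 N or contact force between the fingers and block4 above 3 N or contact force between the fingers and block5 above 3 N).
It fails at once if a bystander is moved more than 30 mm or knocked over (distance of any of glue, jar, mug from where it was at the start of the episode above 0.03 m or angle between any of glue, jar, mug's own z axis and vertical above 0.3 rad).
It also fails if it takes over 66 s, if anything falls off the work surface, if the arm or the gripper's body presses on something with over 40 N, if the wrist force passes 120 N, or if a joint passes its speed limit or range.

## Working session

There is one attempt and no reset: what is moved stays moved. The work goes in short steps, Python scripts to look and compute and a shell command to move; the robot and the scene stay as the last step left them, time stands still between calls to the robot, and variables do not carry over. Pictures are saved under pics/ and viewed, about 8 in all and at most 12, crops included, and the job is handed in when it is done.

```bash
ls; mkdir -p pics; python3 - <<'E'
from workcell import *
import cv2
for n in("side","top"):
    f=grab_frame(n); cv2.imwrite(f"pics/{n}0.png",f[:,:,::-1])
    c=calibration(n); print(n,c)
    for q in ["tray","tray_grip","tray_spout","mat","pan","pan_lug_a","pan_rim","ring_rest","ring_warm","hob","glue","jar","mug"]:
        r=tip_of(q,n); print(q,[(round(d["confidence"],2),[round(x) for x in d["location"]]) for d in r[:4]])
print(state())
E
```

```text
pics
side {'mtx': array([[492.74220474,   0.        , 278.15774942],
       [  0.        , 492.74220474, 220.61859592],
       [  0.        ,   0.        ,   1.        ]]), 'distortion': array([-0.06321592,  0.        ,  0.        ,  0.        ,  0.        ]), 'rvec': array([ 2.19678492, -0.32962219,  0.18057483]), 'tvec': array([-561.61423487,  148.90506064, 1268.65443755])}
tray [(0.64, [220, 147]), (0.59, [287, 342])]
tray_grip [(0.66, [297, 298])]
tray_spout [(0.66, [246, 334]), (0.54, [261, 177])]
mat []
pan [(0.88, [241, 179])]
pan_lug_a [(0.98, [263, 176]), (0.94, [218, 143])]
pan_rim [(0.77, [240, 155]), (0.31, [330, 211])]
ring_rest [(0.56, [221, 144]), (0.39, [359, 271])]
ring_warm [(0.9, [267, 223])]
hob [(0.67, [245, 211]), (0.52, [279, 321])]
glue [(0.61, [358, 271])]
jar []
mug [(0.66, [328, 211])]
top {'mtx': array([[514.23587912,   0.        , 285.21107739],
       [  0.        , 514.23587912, 214.32661291],
       [  0.        ,   0.        ,   1.        ]]), 'distortion': array([-0.07772635,  0.        ,  0.        ,  0.        ,  0.        ]), 'rvec': array([ 2.127
[... 398 characters left out ...]
 [(0.96, [454, 238])]
mug [(0.73, [234, 143])]
{'time_s': 1.4, 'qpos': array([-6.60041152e+01,  1.83135026e+01,  8.96389002e+01, -1.11906906e-03,
        7.20438719e+01, -1.14642825e+00]), 'qvel': array([-0.07047141,  0.00755254,  0.02096312, -0.02045557,  0.07765179,
       -0.01377233]), 'effort': array([ 7.23413359e-04, -4.12346077e+01, -2.32225335e+01,  7.28582125e-02,
        3.74416087e-02,  1.80874179e-05]), 'ee_pos': array([ 244.29746302, -520.54311014,  235.96052327]), 'ee_rot': array([1.79996297e+02, 1.13890642e-03, 2.51426580e+01]), 'force': array([ 0.57778653, -0.92010395,  0.0767657 ]), 'torque': array([ 0.01895517,  0.00616306, -0.00610747]), 'gripper_width': 91.56180672898526}
```

View pics/side0.png

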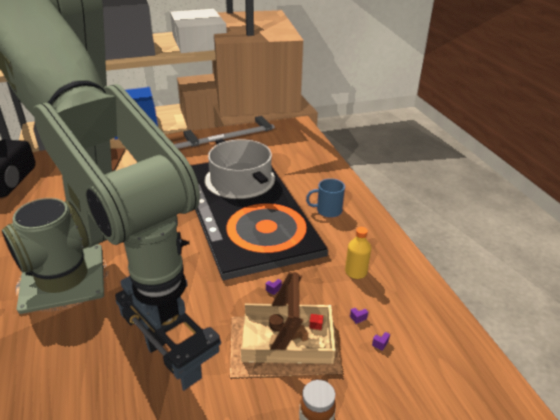

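View pics/top0.png

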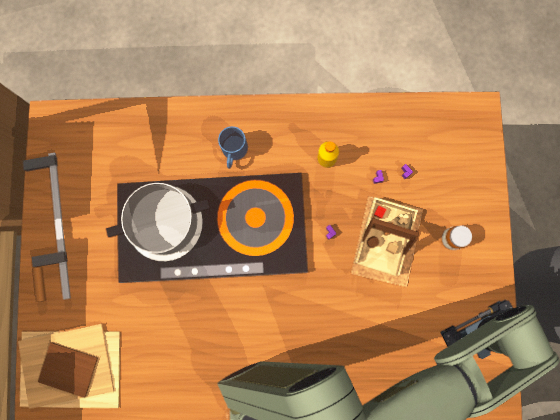

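Top view: the pan is at (160,218) on the white ring and the orange ring is at (256,217). The tray is at (390,240) with its spout toward (372,270). Glue is at (328,155), jar at (459,237), mug at (233,142). Three purple L look-alikes lie outside the tray at (380,176), (407,171) and (331,231).

```bash
cat > h.py <<'E'
from workcell import *
import numpy as np, cv2
from scipy.spatial.transform import Rotation as Ro
def cam(n):
    c=calibration(n); R=cv2.Rodrigues(c["rvec"])[0]; return c,R,-R.T@c["tvec"]
def ray(n,p):
    c,R,o=cam(n); u=cv2.undistortPoints(np.array([[p]],float),c["mtx"],c["distortion"])[0,0]
    d=R.T@np.array([u[0],u[1],1]); return o,d/np.linalg.norm(d)
def plane(n,p,z):
    o,d=ray(n,p); return o+d*(z-o[2])/d[2]
def tri(ps,pt):
    A=np.zeros((3,3));b=np.zeros(3);rs=[ray("side",ps),ray("top",pt)]
    for o,d in rs: P=np.eye(3)-np.outer(d,d);A+=P;b+=P@o
    x=np.linalg.solve(A,b); return x,[np.linalg.norm((np.eye(3)-np.outer(d,d))@(x-o)) for o,d in rs]
def proj(n,X):
    c=calibration(n); return cv2.projectPoints(np.array(X,float).reshape(-1,3),c["rvec"],c["tvec"],c["mtx"],c["distortion"])[0][:,0]
def rz(t): t=np.radians(t); return np.array([[np.cos(t),-np.sin(t),0],[np.sin(t),np.cos(t),0],[0,0,1]])
E
python3 - <<'E'
from h import *
np.set_printoptions(precision=1,suppress=True)
for k,a,b in [("grip",(297,298),(390,230)),("spout",(246,334),(372,269)),("lug?",(263,176),(205,206)),("lug2",(218,143),(114,232)),("rim",(240,155),(158,217)),("pan",(241,179),(163,218)),("warm",(267,225),(256,217)),("mug",(328,211),(234,143)),("glue",(358,271),(328,160))]: print(k,*tri(a,b))
print("hob corners",[plane("top",p,30) for p in [(118,183),(303,174),(308,271),(119,283)]])
print("warm",plane("top",(256,217),30),plane("side",(267,227),30))
print("jar top", plane("top",(460,237),90))
# orange ring fit
for n in("top","side"):
    f=grab_frame(n).astype(int); m=(f[...,0]>200)&(f[...,1]>90)&(f[...,1]<170)&(f[...,2]<40)
    k,l,s,c=cv2.connectedComponentsWithStats(m.astype(np.uint8)); i=np.argsort(-s[1:,4])[:2]+1; print(n,s[i],c[i])
    j=i[0]; ys,xs=np.where(l==j); P=np.array([plane(n,(x,y),30)[:2] for x,y in zip(xs,ys)]); (c,r)=cv2.minEnclosingCircle(P.astype(np.float32)); print("ring",c,r)
import cv2
t=grab_frame("top");s=grab_frame("side")
a=cv2.resize(t[185:300,335:450],(400,400),interpolation=2);b=cv2.resize(s[265:385,225:345],(400,400),interpolation=2)
cv2.imwrite("pics/crop1.png",np.hstack([a,b])[:,:,::-1])
E
```

```text
grip [ 510.2 -357.3  127.9] [np.float64(6.553936097467369), np.float64(6.55393609746713)]
spout [ 406.  -321.9    7.4] [np.float64(4.558400640825834), np.float64(4.558400640825773)]
lug? [585.3 155.9 114. ] [np.float64(3.4615010709494003), np.float64(3.4615010709495464)]
lug2 [510.4 417.9 102.6] [np.float64(3.5805777929690104), np.float64(3.580577792968974)]
rim [551.7 287.5 120. ] [np.float64(0.4944209934120512), np.float64(0.49442099341196494)]
pan [558.  297.7  24.3] [np.float64(4.218605702303252), np.float64(4.218605702303241)]
warm [559.6  18.3  37.8] [np.float64(1.0475603163772076), np.float64(1.047560316377261)]
mug [788.4  89.7  -7.1] [np.float64(8.510159947439144), np.float64(8.510159947438918)]
glue [ 739.5 -201.8    6.7] [np.float64(5.548240535756872), np.float64(5.548240535756812)]
hob corners [array([670.2, 435. ,  30. ]), array([ 686.7, -122.4,   30. ]), array([ 398.5, -131. ,   30. ]), array([371.1, 423.8,  30. ])]
warm [559.6  19.   30. ] [560.9  19.   30. ]
jar top [ 484.1 -562.    90. ]
top [[ 218  180   76   76 1335]
 [ 246  208   19   19  289]] [[258.7 214.3]
 [255.  217.1]]
ring (559.7116088867188, 21.757909774780273) 112.95136260986328
side [] []Traceback (most recent call last):
  File "<stdin>", line 11, in <module>
IndexError: index 0 is out of bounds for axis 0 with size 0
```

```bash
python3 - <<'E'
from h import *
t=grab_frame("top");s=grab_frame("side")
T=np.array([501,-354,4.]);yaw=-18.7;R=rz(yaw)
def mk(img,n,x0,y0,w,lines,k):
    a=cv2.resize(img[y0:y0+w,x0:x0+w],(400,400),interpolation=cv2.INTER_CUBIC)
    b=a.copy()
    for L,col in lines:
        p=(proj(n,L)-[x0,y0]+.5)*400/w
        cv2.polylines(b,[p.astype(int)],False,col,1)
    return b
W=lambda P:[T+R@np.array(p) for p in P]
M=lambda P:[np.array([501,-354,0])+R@np.array(p) for p in P]
L=[(W([(-50,-66,45),(100,-66,45),(100,66,45),(-50,66,45)]),(0,255,255)),(W([(-100,-60,17),(-100,60,17)]),(0,255,0)),
(W([(4,-60,113),(4,60,113),(16,60,147),(16,-60,147),(4,-60,113)]),(255,0,255)),(M([(-120,-85,4),(120,-85,4),(120,85,4),(-120,85,4),(-120,-85,4)]),(255,255,0))]
cv2.imwrite("pics/crop1.png",np.hstack([mk(t,"top",335,185,115,L,4),mk(s,"side",225,265,120,L,4)])[:,:,::-1])
Pc=np.array([553,289,30.]);Rp=rz(16)
th=np.linspace(0,6.3,60);c=lambda r,z,C=Pc:[C+[r*np.cos(a),r*np.sin(a),z] for a in th]
P=[(c(100,90),(255,0,0)),(c(100,0),(0,255,0)),([Pc+Rp@[0,-151,77],Pc+Rp@[0,151,77]],(255,0,255)),(c(113,0),(0,255,255))]
cv2.imwrite("pics/crop2.png",np.hstack([mk(t,"top",90,150,135,P,4),mk(s,"side",170,120,125,P,4)])[:,:,::-1])
E
```

```text
(no output)
```

View pics/crop1.png

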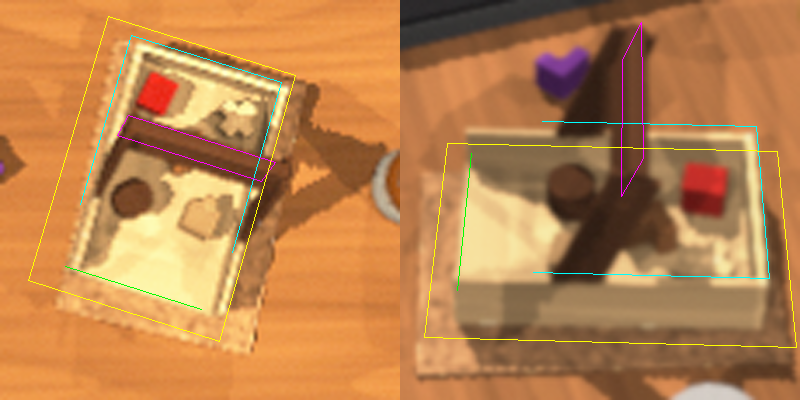

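View pics/crop2.png

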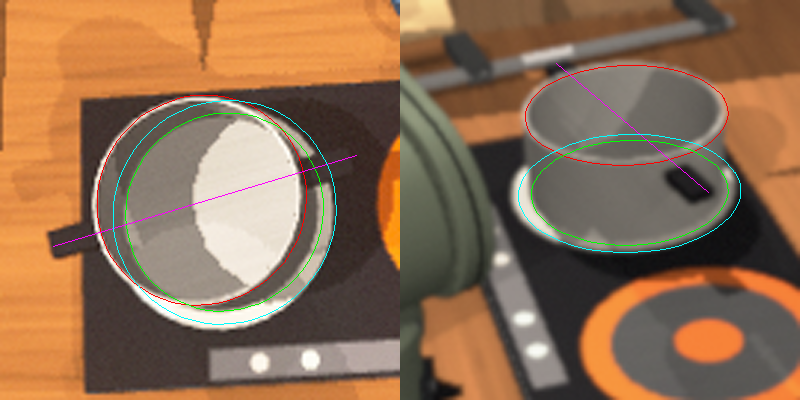

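```bash
python3 - <<'E'
from h import *
from scipy.optimize import least_squares
np.set_printoptions(precision=1,suppress=True)
f={"t":lambda p:np.array(p)*115/400+[335,185]-.35,"s":lambda p:(np.array(p)-[400,0])*120/400+[225,265]-.35}
nm={"t":"top","s":"side"}
tray=[("t",(100,66,45),(134,40)),("t",(100,-66,45),(295,84)),("t",(-100,-66,45),(220,312)),
("s",(100,66,45),(753,132)),("s",(100,-66,45),(767,286)),("s",(-100,66,45),(467,131)),("s",(-100,-66,45),(456,281))]
mat=[("t",(120,-85,4),(318,88)),("t",(-120,-85,4),(255,352)),("t",(-120,85,4),(57,307)),("s",(-120,-85,4),(416,375)),("s",(-120,85,4),(428,168))]
for name,pts,z,x0 in(("tray",tray,4,(501,-354,-18)),("mat",mat,0,(501,-354,-18))):
    for cams in ("ts","t","s"):
        pp=[q for q in pts if q[0] in cams]
        fun=lambda v:np.concatenate([proj(nm[c],np.array([v[0],v[1],z])+rz(v[2])@np.array(m))[0]-f[c](p) for c,m,p in pp])
        r=least_squares(fun,x0,loss="soft_l1"); print(name,cams,r.x,fun(r.x))
# pan: fit circles; lug tips
pan=[((0,151,77),"top",(114-7,233)),]
for a,b in [((70,242),(325,168))]:
    A=plane("top",np.array(a)*135/400+[90,150],100)[:2];B=plane("top",np.array(b)*135/400+[90,150],100)[:2];d=A-B;print("lugs",A,B,np.degrees(np.arctan2(-d[0],d[1])))
B=plane("side",(np.array([690,185])-[400,0])*125/400+[170,120],100);print(B)
E
```

```text
tray ts [ 497.7 -360.5  -17.9] [ 0.8 -0.2 -2.3  0.1  1.3  0.4  0.3  0.1  0.8 -0.2 -0.1 -0.8 -0.7 -0. ]
tray t [ 498.5 -359.   -18.6] [ 0.7 -0.6 -2.5  0.2  0.4  0.3]
tray s [ 497.5 -360.9  -17.7] [ 0.2  0.2  0.8 -0.2 -0.3 -0.6 -0.7  0.3]
mat ts [ 486.5 -375.2  -16.3] [-0.6 -0.7 -1.1  0.8  0.2 -1.3 -0.4  0.3  0.1  1.7]
mat t [ 484.7 -376.5  -15.9] [-0.4 -0.4 -0.4  1.3  0.9 -0.5]
mat s [ 487.6 -372.2  -15.9] [-0.  -0.6  0.   0.9]
lugs [515.1 419.5] [582.3 173.9] 15.300428548961003
[585.3 169.7 100. ]
```

```bash
cat >> h.py <<'E'
def toolR(yaw,a): # tool x = tray y; a = lean of tool back toward tray +x (deg), yaw of tray
    R=rz(yaw); a=np.radians(a); z=np.array([-np.sin(a),0,-np.cos(a)]);x=np.array([0,1,0]);return R@np.stack([x,np.cross(z,x),z],1)
def delta(P,R,fr=(1,)):
    s=state(); p0=np.array(s["ee_pos"]);R0=Ro.from_euler("xyz",s["ee_rot"],degrees=True).as_matrix()
    d=R0.T@(np.array(P)-p0)/500; r=Ro.from_matrix(R0.T@R).as_rotvec()/(np.pi/2)
    print("len mm",round(np.linalg.norm(d)*500),"ang",round(np.linalg.norm(r)*90))
    for f in fr: print(f,np.round(np.r_[d,r]*f,3))
def where():
    s=state(); print(round(s["time_s"],2),np.round(s["ee_pos"],1),np.round(s["ee_rot"],1),np.round(s["qpos"],1),"F",np.round(s["force"],1),"w",round(s["gripper_width"],1))
E
python3 - <<'E'
from h import *
R=toolR(-18,20); g=np.array([498,-360,4])+rz(-18)@[10,0,130]; d=-R[:,2]
print(g); delta(g+83*d,R); 
E
```

```text
[ 507.51056516 -363.09016994  134.        ]
len mm 327 ang 51
1 [ 0.652 -0.023  0.048  0.21  -0.091 -0.515]
```

```bash
python3 -m jog '0.163 -0.006 0.012 0.053 -0.023 -0.129; 0.326 -0.012 0.024 0.105 -0.046 -0.258; 0.489 -0.017 0.036 0.158 -0.068 -0.386; 0.652 -0.023 0.048 0.21 -0.091 -0.515; 0.652 -0.023 0.048 0.21 -0.091 -0.515; 0.652 -0.023 0.048 0.21 -0.091 -0.515; 0.652 -0.023 0.048 0.21 -0.091 -0.515; 0.652 -0.023 0.048 0.21 -0.091 -0.515; 0.652 -0.023 0.048 0.21 -0.091 -0.515; 0.652 -0.023 0.048 0.21 -0.091 -0.515; 0.652 -0.023 0.048 0.21 -0.091 -0.515; 0.652 -0.023 0.048 0.21 -0.091 -0.515' 1 60; python3 - <<'E'
from h import *
where()
R=toolR(-18,20); g=np.array([498,-360,4])+rz(-18)@[10,0,130]; d=-R[:,2]
delta(g+3*d,R)
for n,x0,y0 in(("top",330,170),("side",215,255)):
    f=grab_frame(n); r=tip_of("tray_grip",n); print(n,[(d["confidence"],d["location"]) for d in r[:2]])
    cv2.imwrite(f"pics/{n}1.png",f[:,:,::-1])
t=cv2.imread("pics/top1.png")[150:300,320:470];s=cv2.imread("pics/side1.png")[230:380,210:360]
cv2.imwrite("pics/p1.png",cv2.resize(np.hstack([t,s]),(800,400),interpolation=2))
E
```

```text
time_s: 2.6
ee_pos: [533.3, -372.5, 212.5]
ee_rot: [-160.0, 0.0, 71.9]
force: [0.3, 1.2, -0.1]
gripper_width: 91.1
2.6 [ 533.3 -372.5  212.5] [-160.     0.    71.9] [-33.4  36.4  65.4  -5.3  97.6 -15.1] F [ 0.3  1.2 -0.1] w 91.1
len mm 80 ang 0
1 [ 0.002  0.002  0.16  -0.    -0.    -0.001]
top []
side [(0.7, [294.8, 298.1])]
```

View pics/p1.png

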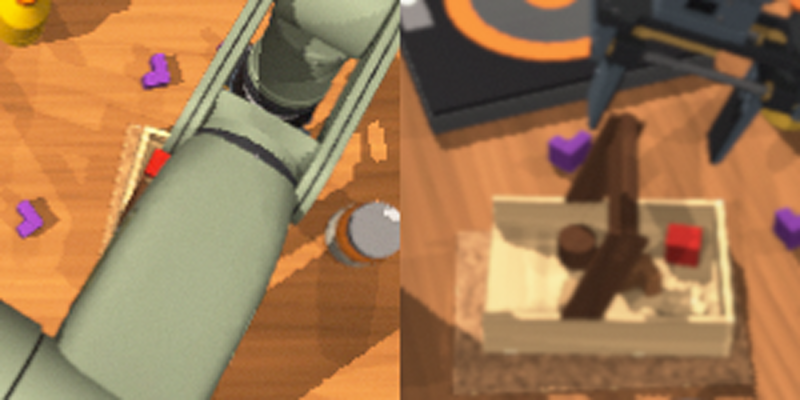

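The gripper straddles the handle slat (crop right: fingertips (595,125) and (715,160), slat about (625,130–250)). Going down to grip.

```bash
python3 -m jog '0.002 0.002 0.05 0 0 0; 0.002 0.002 0.10 0 0 0; 0.002 0.002 0.14 0 0 0; 0.002 0.002 0.16 0 0 0; 0.002 0.002 0.16 0 0 0; 0.002 0.002 0.16 0 0 0' 1 60; python3 -m jog '0 0 0 0 0 0;0 0 0 0 0 0;0 0 0 0 0 0;0 0 0 0 0 0;0 0 0 0 0 0;0 0 0 0 0 0;0 0 0 0 0 0;0 0 0 0 0 0;0 0 0 0 0 0;0 0 0 0 0 0;0 0 0 0 0 0' -1 60; python3 - <<'E'
from h import *
where()
g=np.array([498,-360,4])+rz(-18)@[10,0,130]; 
print((plane("side",(294.8,298.1),134)))
R=toolR(-18,20); s=state(); delta(np.array(s["ee_pos"])+[0,0,40],Ro.from_euler("xyz",s["ee_rot"],degrees=True).as_matrix())
E
```

```text
time_s: 3.3
ee_pos: [508.7, -363.9, 137.7]
ee_rot: [-160.0, 0.0, 71.8]
force: [-0.3, -0.2, 1.7]
gripper_width: 91.3
time_s: 4.22
ee_pos: [508.7, -363.8, 137.7]
ee_rot: [-160.0, 0.0, 71.8]
force: [-0.4, -0.0, -0.0]
gripper_width: 20.8
4.22 [ 508.7 -363.8  137.7] [-160.     0.    71.8] [-33.9  36.6  76.   -5.4  86.7 -14.6] F [-0.4 -0.  -0. ] w 20.8
[ 510.18132462 -362.37555316  134.        ]
len mm 40 ang 0
1 [-0.    -0.027 -0.075  0.     0.     0.   ]
```

Still closing; let it finish, then lift a little.

```bash
python3 -m jog '0 0 0 0 0 0;0 0 0 0 0 0;0 0 0 0 0 0;0 0 0 0 0 0' -1 60; python3 -m jog '0 -0.005 -0.015 0 0 0;0 -0.013 -0.037 0 0 0;0 -0.022 -0.06 0 0 0;0 -0.027 -0.075 0 0 0;0 -0.027 -0.075 0 0 0'; python3 - <<'E'
from h import *
where()
E
```

```text
time_s: 4.55
ee_pos: [508.1, -363.6, 137.8]
ee_rot: [-160.0, 0.0, 71.8]
force: [-2.6, 2.1, 2.5]
gripper_width: 13.8
time_s: 4.97
ee_pos: [509.5, -364.4, 180.5]
ee_rot: [-160.3, 0.1, 71.8]
force: [0.9, -0.1, -4.4]
gripper_width: 13.7
4.97 [ 509.5 -364.4  180.5] [-1.603e+02  1.000e-01  7.180e+01] [-33.9  34.8  72.8  -5.4  91.4 -15. ] F [ 0.9 -0.1 -4.4] w 13.7
```

```bash
python3 - <<'E'
from h import *
delta([530,-60,300],toolR(5,20),(.04,.13,.25,.4,.55,.7,.82,.91,.97,1))
E
```

```text
len mm 328 ang 23
0.04 [ 0.024 -0.009 -0.007  0.    -0.003 -0.01 ]
0.13 [ 0.077 -0.029 -0.023  0.    -0.011 -0.032]
0.25 [ 0.148 -0.056 -0.044  0.001 -0.022 -0.061]
0.4 [ 0.236 -0.089 -0.07   0.001 -0.035 -0.097]
0.55 [ 0.325 -0.123 -0.096  0.002 -0.047 -0.133]
0.7 [ 0.414 -0.156 -0.123  0.002 -0.06  -0.17 ]
0.82 [ 0.484 -0.183 -0.144  0.002 -0.071 -0.199]
0.91 [ 0.538 -0.203 -0.159  0.002 -0.079 -0.221]
0.97 [ 0.573 -0.216 -0.17   0.003 -0.084 -0.235]
1 [ 0.591 -0.223 -0.175  0.003 -0.086 -0.243]
```

```bash
python3 -m jog '0.018 -0.007 -0.005 0 -0.003 -0.007; 0.047 -0.018 -0.014 0 -0.007 -0.019; 0.089 -0.033 -0.026 0 -0.013 -0.036; 0.136 -0.051 -0.04 0.001 -0.02 -0.056; 0.189 -0.071 -0.056 0.001 -0.028 -0.078; 0.248 -0.094 -0.074 0.001 -0.036 -0.102; 0.307 -0.116 -0.091 0.002 -0.045 -0.126; 0.366 -0.138 -0.109 0.002 -0.053 -0.151; 0.42 -0.158 -0.124 0.002 -0.061 -0.173; 0.467 -0.176 -0.138 0.002 -0.068 -0.192; 0.508 -0.192 -0.151 0.003 -0.074 -0.209; 0.544 -0.205 -0.161 0.003 -0.079 -0.224; 0.567 -0.214 -0.168 0.003 -0.083 -0.233; 0.585 -0.221 -0.173 0.003 -0.085 -0.241; 0.591 -0.223 -0.175 0.003 -0.086 -0.243; 0.591 -0.223 -0.175 0.003 -0.086 -0.243'; python3 - <<'E'
from h import *
where()
C=np.array([552,289,30.]);psi=27.6;e=rz(psi)@[1,0,0]
delta(np.r_[(C+30*e+85*e)[:2],300],toolR(psi,10),(.03,.08,.15,.23,.32,.42,.52,.62,.71,.79,.86,.92,.96,.99,1))
E
```

```text
time_s: 6.3
ee_pos: [530.0, -59.4, 300.0]
ee_rot: [-160.0, -0.0, 95.1]
force: [0.0, -1.4, -4.7]
gripper_width: 14.0
6.3 [530.  -59.4 300. ] [-160.    -0.    95.1] [ -5.5  23.   76.1  -3.7 100.6 -10.7] F [ 0.  -1.4 -4.7] w 14.0
len mm 420 ang 25
0.03 [ 0.023  0.009 -0.003 -0.003 -0.002 -0.007]
0.08 [ 0.062  0.024 -0.009 -0.009 -0.005 -0.019]
0.15 [ 0.117  0.045 -0.016 -0.016 -0.01  -0.036]
0.23 [ 0.179  0.069 -0.025 -0.025 -0.015 -0.056]
0.32 [ 0.249  0.096 -0.035 -0.035 -0.021 -0.077]
0.42 [ 0.327  0.126 -0.046 -0.046 -0.027 -0.102]
0.52 [ 0.405  0.156 -0.056 -0.057 -0.034 -0.126]
0.62 [ 0.482  0.185 -0.067 -0.068 -0.04  -0.15 ]
0.71 [ 0.553  0.212 -0.077 -0.078 -0.046 -0.172]
0.79 [ 0.615  0.236 -0.086 -0.087 -0.051 -0.191]
0.86 [ 0.669  0.257 -0.093 -0.094 -0.056 -0.208]
0.92 [ 0.716  0.275 -0.1   -0.101 -0.06  -0.222]
0.96 [ 0.747  0.287 -0.104 -0.105 -0.063 -0.232]
0.99 [ 0.77   0.296 -0.107 -0.109 -0.064 -0.239]
1 [ 0.778  0.299 -0.109 -0.11  -0.065 -0.242]
```

```bash
python3 -m jog '0.023 0.009 -0.003 -0.003 -0.002 -0.007; 0.062 0.024 -0.009 -0.009 -0.005 -0.019; 0.117 0.045 -0.016 -0.016 -0.01 -0.036; 0.179 0.069 -0.025 -0.025 -0.015 -0.056; 0.249 0.096 -0.035 -0.035 -0.021 -0.077; 0.319 0.123 -0.045 -0.045 -0.027 -0.099; 0.389 0.15 -0.054 -0.055 -0.033 -0.121; 0.459 0.176 -0.064 -0.065 -0.039 -0.143; 0.525 0.202 -0.073 -0.074 -0.044 -0.163; 0.585 0.225 -0.082 -0.083 -0.049 -0.182; 0.638 0.245 -0.089 -0.09 -0.053 -0.198; 0.685 0.263 -0.096 -0.097 -0.057 -0.213; 0.725 0.279 -0.101 -0.102 -0.061 -0.225; 0.755 0.29 -0.106 -0.107 -0.063 -0.235; 0.778 0.299 -0.109 -0.11 -0.065 -0.242; 0.778 0.299 -0.109 -0.11 -0.065 -0.242; 0.778 0.299 -0.109 -0.11 -0.065 -0.242'; python3 - <<'E'
from h import *
where()
C=np.array([552,289,30.]);psi=27.6;e=rz(psi)@[1,0,0]
def pose(th,u,z):
    t=np.radians(th);Rt=rz(psi)@np.array([[np.cos(t),0,-np.sin(t)],[0,1,0],[np.sin(t),0,np.cos(t)]])
    S=np.r_[(C+u*e)[:2],z]; O=S-Rt@[-100,0,17]; 
    P=O+Rt@[10+3*.342,0,130+3*.94]
    k=O+Rt@[-50,0,0]; k2=O+Rt@[-100,0,10]; print(th,"knee u,z",round((k-C)@e),round(k[2]),"lip z",round(k2[2]),"rear",np.round((O+Rt@[100,0,0]))); return P,toolR(psi,20-th)
for th,u,z in((10,10,160),(20,40,155),(30,40,150),(40,40,145),(50,38,142),(60,36,140),(68,36,140)):
    delta(*pose(th,u,z))
for n in("top","side"):
    f=grab_frame(n); cv2.imwrite(f"pics/{n}2.png",f[:,:,::-1])
t=cv2.imread("pics/top2.png")[90:330,60:340];s=cv2.imread("pics/side2.png")[30:270,130:410]
cv2.imwrite("pics/p2.png",cv2.resize(np.hstack([t,s]),(800,343),interpolation=2))
E
```

```text
time_s: 7.72
ee_pos: [653.9, 341.8, 298.6]
ee_rot: [-169.8, 0.0, 117.6]
force: [-0.4, -0.4, -5.8]
gripper_width: 13.5
7.72 [653.9 341.8 298.6] [-169.8    0.   117.6] [ 26.8  39.4  45.8  -0.2 105.   -0.8] F [-0.4 -0.4 -5.8] w 13.5
10 knee u,z 62 152 lip z 153 rear [738. 386. 178.]
len mm 16 ang 0
1 [ 0.001 -0.029  0.016 -0.002  0.    -0.   ]
20 knee u,z 93 156 lip z 148 rear [759. 397. 207.]
len mm 11 ang 10
1 [ 0.001 -0.021 -0.003 -0.113  0.    -0.   ]
30 knee u,z 92 160 lip z 144 rear [748. 392. 235.]
len mm 37 ang 20
1 [ 0.001 -0.074 -0.001 -0.224  0.    -0.   ]
40 knee u,z 89 164 lip z 140 rear [733. 384. 261.]
len mm 64 ang 30
1 [ 0.001 -0.129  0.01  -0.335  0.    -0.   ]
50 knee u,z 83 169 lip z 138 rear [711. 372. 284.]
len mm 94 ang 40
1 [ 0.001 -0.186  0.028 -0.446  0.    -0.   ]
60 knee u,z 76 175 lip z 136 rear [686. 359. 305.]
len mm 124 ang 50
1 [ 0.001 -0.242  0.053 -0.558  0.     0.   ]
68 knee u,z 70 180 lip z 137 rear [664. 348. 319.]
len mm 145 ang 58
1 [ 0.001 -0.28   0.075 -0.646  0.     0.   ]
```

View pics/p2.png

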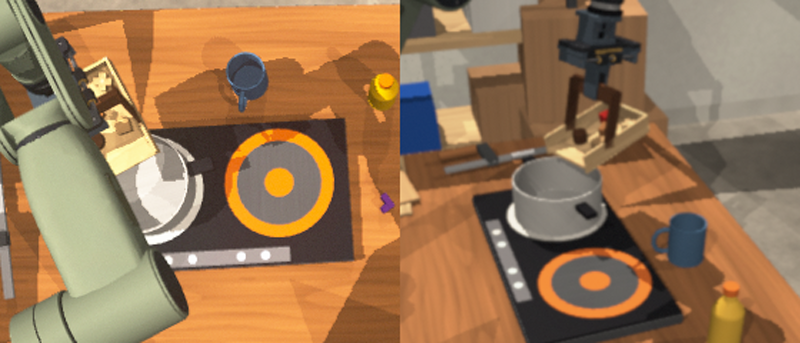

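The blocks are still in the tray and the spout is over the pan (crop: tray about (120,115), pan (170,190)). Tipping now.

```bash
python3 -m jog '0.001 -0.005 0 -0.028 0 0;0.001 -0.01 -0.002 -0.056 0 0;0.001 -0.015 -0.003 -0.085 0 0;0.001 -0.021 -0.003 -0.113 0 0;0.001 -0.034 -0.003 -0.141 0 0;0.001 -0.047 -0.002 -0.168 0 0;0.001 -0.06 -0.002 -0.196 0 0;0.001 -0.074 -0.001 -0.224 0 0;0.001 -0.088 0.002 -0.252 0 0;0.001 -0.101 0.004 -0.28 0 0;0.001 -0.115 0.007 -0.307 0 0;0.001 -0.129 0.01 -0.335 0 0;0.001 -0.15 0.017 -0.376 0 0;0.001 -0.169 0.023 -0.412 0 0;0.001 -0.186 0.028 -0.446 0 0;0.001 -0.205 0.036 -0.483 0 0;0.001 -0.224 0.045 -0.521 0 0;0.001 -0.242 0.053 -0.558 0 0;0.001 -0.261 0.064 -0.602 0 0;0.001 -0.28 0.075 -0.646 0 0';  python3 -m jog '0 0 0 0 0 0;0 0 0 0 0 0;0 0 0 0 0 0;0 0 0 0 0 0'; python3 - <<'E'
from h import *
where()
for n in("top","side"):
    f=grab_frame(n); cv2.imwrite(f"pics/{n}3.png",f[:,:,::-1])
t=cv2.imread("pics/top3.png")[90:330,60:340];s=cv2.imread("pics/side3.png")[30:270,130:410]
cv2.imwrite("pics/p3.png",cv2.resize(np.hstack([t,s]),(800,343),interpolation=2))
E
```

```text
time_s: 9.48
ee_pos: [523.8, 272.3, 287.2]
ee_rot: [131.9, 0.1, 117.4]
force: [-0.2, 1.2, -4.8]
gripper_width: 13.8
time_s: 9.82
ee_pos: [525.6, 272.8, 289.5]
ee_rot: [131.8, 0.1, 117.4]
force: [0.4, 1.1, -4.2]
gripper_width: 13.7
9.82 [525.6 272.8 289.5] [1.318e+02 1.000e-01 1.174e+02] [ 25.6   1.1 119.4   6.5  11.3  -7.6] F [ 0.4  1.1 -4.2] w 13.7
```

View pics/p3.png

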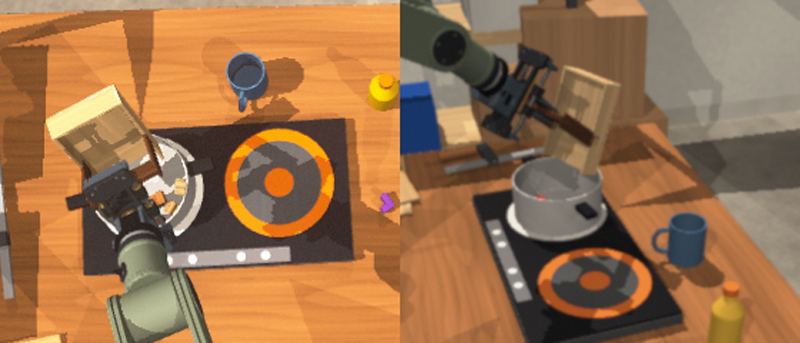

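```bash
python3 - <<'E'
from h import *
R0=Ro.from_euler("xyz",state()["ee_rot"],degrees=True).as_matrix()
delta(np.array(state()["ee_pos"])+[0,0,25],R0)
delta([590,308,325],toolR(27.6,-19)); delta([648,338,325],toolR(27.6,10)); delta([640,334,325],toolR(27.6,20))
E
```

```text
len mm 25 ang 0
1 [-0.     0.037 -0.033  0.     0.     0.   ]
len mm 82 ang 29
1 [ 0.003  0.152  0.061  0.324  0.002 -0.001]
len mm 144 ang 58
1 [ 0.002  0.239  0.159  0.646  0.001 -0.002]
len mm 135 ang 68
1 [ 0.003  0.228  0.145  0.757  0.001 -0.002]
```

```bash
python3 -m jog '0 0.018 -0.016 0 0 0;0 0.037 -0.033 0 0 0;0 0.06 -0.014 0.065 0 0;0.001 0.083 0.005 0.13 0 0;0.002 0.106 0.024 0.194 0 0;0.002 0.13 0.042 0.26 0.001 0;0.003 0.152 0.061 0.324 0.002 -0.001;0.003 0.17 0.08 0.389 0.002 -0.001;0.003 0.187 0.1 0.453 0.002 -0.001;0.002 0.205 0.12 0.518 0.001 -0.002;0.002 0.222 0.14 0.582 0.001 -0.002;0.002 0.239 0.159 0.646 0.001 -0.002;0.003 0.233 0.152 0.702 0.001 -0.002;0.003 0.228 0.145 0.757 0.001 -0.002;0.003 0.228 0.145 0.757 0.001 -0.002;0.003 0.228 0.145 0.757 0.001 -0.002'; python3 - <<'E'
from h import *
where()
delta([530,-60,305],toolR(5,20)); 
for n in("top","side"):
    f=grab_frame(n); cv2.imwrite(f"pics/{n}4.png",f[:,:,::-1])
    for b in range(1,6):
        print(n,b,[(round(d["confidence"],2),[round(v) for v in d["location"]]) for d in tip_of(f"block{b}",n)[:4]])
E
```

```text
time_s: 11.25
ee_pos: [642.3, 335.4, 322.3]
ee_rot: [-160.2, 0.0, 117.6]
force: [0.5, -0.1, -3.1]
gripper_width: 13.6
11.25 [642.3 335.4 322.3] [-160.2    0.   117.6] [ 26.8  44.8  33.9  -0.4 121.1  -0.9] F [ 0.5 -0.1 -3.1] w 13.6
len mm 411 ang 23
1 [-0.597 -0.52   0.225  0.002  0.086  0.236]
top 1 [(0.65, [181, 236]), (0.65, [152, 232]), (0.57, [182, 220]), (0.56, [169, 246])]
top 2 [(0.65, [181, 236]), (0.65, [152, 232]), (0.57, [182, 220]), (0.56, [169, 246])]
top 3 [(0.65, [181, 236]), (0.65, [152, 232]), (0.57, [182, 220]), (0.56, [169, 246])]
top 4 [(0.65, [181, 236]), (0.65, [152, 232]), (0.57, [182, 220]), (0.56, [169, 246])]
top 5 [(0.65, [181, 236]), (0.65, [152, 232]), (0.57, [182, 220]), (0.56, [169, 246])]
side 1 [(0.64, [276, 283]), (0.59, [378, 339]), (0.48, [357, 310])]
side 2 [(0.64, [276, 283]), (0.59, [378, 339]), (0.48, [357, 310])]
side 3 [(0.64, [276, 283]), (0.59, [378, 339]), (0.48, [357, 310])]
side 4 [(0.64, [276, 283]), (0.59, [378, 339]), (0.48, [357, 310])]
side 5 [(0.64, [276, 283]), (0.59, [378, 339]), (0.48, [357, 310])]
```

```bash
python3 -m jog '-0.03 -0.026 0.011 0 0.004 0.012;-0.09 -0.078 0.034 0 0.013 0.035;-0.149 -0.13 0.056 0 0.022 0.059;-0.209 -0.182 0.079 0.001 0.03 0.083;-0.269 -0.234 0.101 0.001 0.039 0.106;-0.328 -0.286 0.124 0.001 0.047 0.13;-0.388 -0.338 0.146 0.001 0.056 0.153;-0.448 -0.39 0.169 0.002 0.065 0.177;-0.507 -0.442 0.191 0.002 0.073 0.2;-0.555 -0.484 0.209 0.002 0.08 0.219;-0.585 -0.51 0.22 0.002 0.084 0.231;-0.597 -0.52 0.225 0.002 0.086 0.236'; python3 - <<'E'
from h import *
where()
# place: tray origin target (490,-370), yaw -17 ; measured grasp relation: at grasp origin (498,-360) yaw -18 <-> TCP (508.1,-363.6,137.8)
rel=rz(18)@(np.array([508.1,-363.6,0])-[498,-360,0]); psi=-17
P=np.array([490,-370,0])+rz(psi)@rel; print(P)
delta([P[0],P[1],200],toolR(psi,20),(1,))
f=grab_frame("top"); cv2.imwrite("pics/p4.png",cv2.resize(f[130:300,70:310],(800,566),interpolation=2)[:,:,::-1])
E
```

```text
time_s: 12.85
ee_pos: [526.5, -64.6, 309.1]
ee_rot: [-159.9, 0.1, 94.8]
force: [-0.7, 0.3, -4.0]
gripper_width: 13.9
12.85 [526.5 -64.6 309.1] [-1.599e+02  1.000e-01  9.480e+01] [ -6.   22.5  75.5  -3.9 101.7 -10.9] F [-0.7  0.3 -4. ] w 13.9
[ 500.16129038 -373.4231824     0.        ]
len mm 329 ang 22
1 [-0.611 -0.022  0.242 -0.001  0.084  0.227]
```

View pics/p4.png

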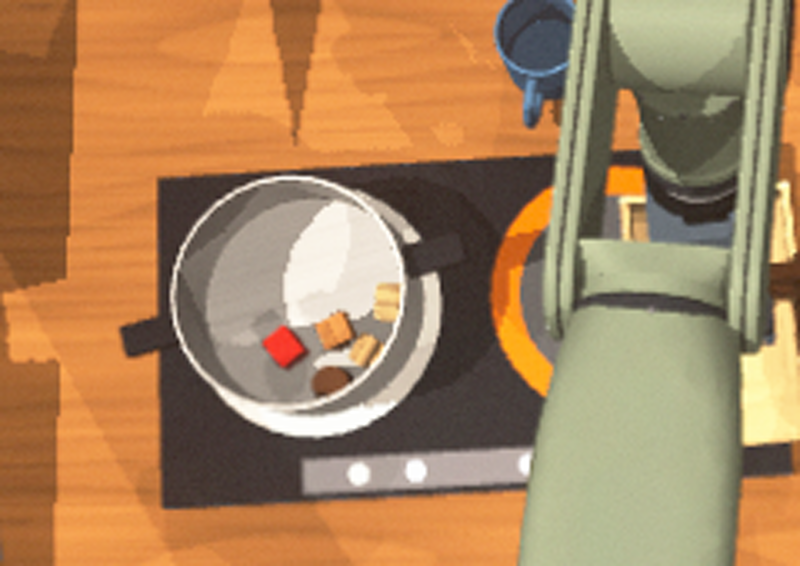

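All five blocks are in the pan: red (284,346), brown L (335,330), pale ones (387,300) and (365,350), disc (332,380). Returning the tray.

```bash
python3 -m jog '-0.03 -0.001 0.012 0 0.004 0.011;-0.09 -0.003 0.036 0 0.012 0.034;-0.16 -0.006 0.063 0 0.022 0.06;-0.235 -0.008 0.093 0 0.032 0.088;-0.31 -0.011 0.123 0 0.043 0.115;-0.385 -0.014 0.153 0 0.053 0.143;-0.455 -0.016 0.18 -0.001 0.063 0.17;-0.52 -0.019 0.206 -0.001 0.072 0.194;-0.57 -0.021 0.226 -0.001 0.079 0.212;-0.6 -0.022 0.238 -0.001 0.083 0.223;-0.611 -0.022 0.242 -0.001 0.084 0.227;-0.611 -0.022 0.242 -0.001 0.084 0.227;-0.611 -0.022 0.242 -0.001 0.084 0.227'; python3 - <<'E'
from h import *
where()
delta([500,-373.5,145],toolR(-17,20)); delta([500,-373.5,138],toolR(-17,20))
print(plane("top",(157,217.6),120))
E
```

```text
time_s: 13.98
ee_pos: [501.3, -371.7, 200.1]
ee_rot: [-160.0, -0.1, 73.1]
force: [0.7, 0.2, -2.6]
gripper_width: 13.7
13.98 [ 501.3 -371.7  200.1] [-1.60e+02 -1.00e-01  7.31e+01] [-34.7  34.   71.5  -5.9  93.5 -17.1] F [ 0.7  0.2 -2.6] w 13.7
len mm 55 ang 0
1 [-0.004  0.036  0.104  0.    -0.001  0.001]
len mm 62 ang 0
1 [-0.004  0.041  0.117  0.    -0.001  0.001]
[550.5358167  290.24037922 120.        ]
```

```bash
python3 -m jog '-0.001 0.009 0.026 0 0 0;-0.002 0.018 0.052 0 0 0;-0.003 0.027 0.078 0 0 0;-0.004 0.033 0.095 0 -0.001 0.001;-0.004 0.036 0.104 0 -0.001 0.001;-0.004 0.038 0.109 0 -0.001 0.001;-0.004 0.040 0.114 0 -0.001 0.001;-0.004 0.041 0.117 0 -0.001 0.001;-0.004 0.041 0.117 0 -0.001 0.001;-0.004 0.041 0.117 0 -0.001 0.001'; python3 - <<'E'
from h import *
where()
E
```

```text
time_s: 14.82
ee_pos: [500.2, -373.5, 138.5]
ee_rot: [-160.1, 0.0, 73.0]
force: [-0.4, 0.4, -3.1]
gripper_width: 13.6
14.82 [ 500.2 -373.5  138.5] [-160.1    0.    73. ] [-34.8  36.3  76.3  -6.   86.4 -16.4] F [-0.4  0.4 -3.1] w 13.6
```

```bash
python3 -m jog '0 0.0007 0.0019 0 0 0;0 0.0014 0.0038 0 0 0;0 0.0014 0.0038 0 0 0;0 0.0014 0.0038 0 0 0'; python3 -m jog '0 0.0004 0.001 0 0 0;0 0.0007 0.002 0 0 0;0 0.0007 0.002 0 0 0'
```

```text
time_s: 15.15
ee_pos: [500.6, -373.7, 137.9]
ee_rot: [-160.2, 0.1, 73.0]
force: [2.1, 0.7, 5.8]
gripper_width: 13.7
time_s: 15.4
ee_pos: [500.6, -373.7, 137.9]
ee_rot: [-160.2, 0.1, 73.0]
force: [2.0, 0.2, 6.0]
gripper_width: 13.6
```

```bash
python3 -m jog '0 0 0 0 0 0;0 0 0 0 0 0;0 0 0 0 0 0;0 0 0 0 0 0;0 0 0 0 0 0;0 0 0 0 0 0;0 0 0 0 0 0' 1; python3 -m jog '0 0 -0.04 0 0 0;0 0 -0.1 0 0 0;0 0 -0.17 0 0 0;0 0 -0.24 0 0 0;0 0 -0.3 0 0 0;0 0 -0.3 0 0 0;0 0 -0.3 0 0 0'; python3 - <<'E'
from h import *
where()
E
```

```text
time_s: 15.98
ee_pos: [500.5, -373.7, 137.8]
ee_rot: [-160.2, 0.1, 73.0]
force: [0.6, 0.8, 0.6]
gripper_width: 57.4
time_s: 16.57
ee_pos: [550.1, -388.7, 280.3]
ee_rot: [-160.4, 0.2, 73.0]
force: [-0.1, 0.3, -0.9]
gripper_width: 91.4
16.57 [ 550.1 -388.7  280.3] [-160.4    0.2   73. ] [-33.6  37.2  54.3  -5.9 107.3 -17.4] F [-0.1  0.3 -0.9] w 91.4
```

```bash
python3 - <<'E'
from h import *
np.set_printoptions(precision=1,suppress=True)
L={}
for n in("top","side"):
    f=grab_frame(n); cv2.imwrite(f"pics/{n}5.png",f[:,:,::-1])
    for q in("pan_lug_b","pan_rim","tray_grip","tray_spout","ring_warm"):
        L[n,q]=[d["location"] for d in tip_of(q,n)[:2]]; print(n,q,L[n,q])
pt=L["top","pan_lug_b"];ps=L["side","pan_lug_b"]
for a in ps:
    for b in pt: print(tri(a,b), plane("side",a,100),plane("top",b,100))
delta([585,165,200],toolR(15.3,0))
E
```

```text
top pan_lug_b [[200.1, 202.1], [115.3, 231.6]]
top pan_rim [[157.4, 215.3]]
top tray_grip []
top tray_spout []
top ring_warm [[258.1, 218.2], [235.1, 144.8]]
side pan_lug_b [[220.5, 141.4], [262.8, 178.5]]
side pan_rim [[239.8, 339.2], [239.1, 156.9]]
side tray_grip [[291.3, 303.4]]
side tray_spout [[238.7, 336.9]]
side ring_warm [[265.7, 225.7], [354.4, 269.7]]
(array([518. , 149.4, 255.2]), [np.float64(51.09742151357849), np.float64(51.097421513578404)]) [518.  431.6 100. ] [595.5 172.8 100. ]
(array([514.2, 410.8, 111.1]), [np.float64(0.10410941365534455), np.float64(0.10410941365531581)]) [518.  431.6 100. ] [515.3 414.6 100. ]
(array([595. , 174.2,  93.4]), [np.float64(1.6263063532709148), np.float64(1.6263063532708386)]) [590.5 164.1 100. ] [595.5 172.8 100. ]
(array([602.2, 459.8, -81.9]), [np.float64(68.86554337722937), np.float64(68.86554337722916)]) [590.5 164.1 100. ] [515.3 414.6 100. ]
len mm 560 ang 38
1 [ 1.1 -0.2  0.2 -0.2 -0.1 -0.4]
```

```bash
python3 - <<'E'
from h import *
delta([570,-110,240],toolR(-1,10))
E
```

```text
len mm 282 ang 19
1 [ 0.545 -0.09   0.114 -0.109 -0.045 -0.172]
```

```bash
python3 -m jog '0.07 -0.012 0.015 -0.014 -0.006 -0.022;0.14 -0.024 0.03 -0.028 -0.012 -0.044;0.22 -0.036 0.046 -0.044 -0.018 -0.069;0.3 -0.05 0.063 -0.06 -0.025 -0.095;0.38 -0.063 0.08 -0.076 -0.031 -0.12;0.46 -0.076 0.096 -0.092 -0.038 -0.145;0.545 -0.09 0.114 -0.109 -0.045 -0.172;0.545 -0.09 0.114 -0.109 -0.045 -0.172;0.545 -0.09 0.114 -0.109 -0.045 -0.172'; python3 - <<'E'
from h import *
where(); delta([588,167,190],toolR(16,0))
E
```

```text
time_s: 17.92
ee_pos: [569.5, -107.5, 240.3]
ee_rot: [-170.0, 0.0, 89.2]
force: [0.4, -1.4, 0.3]
gripper_width: 91.0
17.92 [ 569.5 -107.5  240.3] [-170.     0.    89.2] [-10.9  23.6  81.5  -1.8  84.7  -9.8] F [ 0.4 -1.4  0.3] w 91.0
len mm 280 ang 20
1 [ 0.55   0.046  0.094 -0.11  -0.016 -0.186]
```

```bash
python3 -m jog '0.07 0.006 0.012 -0.014 -0.002 -0.024;0.14 0.012 0.024 -0.028 -0.004 -0.047;0.22 0.018 0.038 -0.044 -0.006 -0.074;0.3 0.025 0.051 -0.06 -0.009 -0.101;0.38 0.032 0.065 -0.076 -0.011 -0.129;0.46 0.038 0.079 -0.092 -0.013 -0.156;0.52 0.043 0.089 -0.104 -0.015 -0.176;0.55 0.046 0.094 -0.11 -0.016 -0.186;0.55 0.046 0.094 -0.11 -0.016 -0.186;0.55 0.046 0.094 -0.11 -0.016 -0.186'; python3 - <<'E'
from h import *
where(); delta([588,167,103],toolR(16,0))
for n in("top","side"):
    f=grab_frame(n); cv2.imwrite(f"pics/{n}6.png",f[:,:,::-1])
t=cv2.imread("pics/top6.png")[140:300,90:290];s=cv2.imread("pics/side6.png")[110:270,170:370]
cv2.imwrite("pics/p6.png",cv2.resize(np.hstack([t,s]),(800,320),interpolation=2))
E
```

```text
time_s: 18.75
ee_pos: [588.4, 166.1, 189.9]
ee_rot: [-179.9, 0.1, 106.0]
force: [-0.3, 0.9, 0.7]
gripper_width: 91.0
18.75 [588.4 166.1 189.9] [-1.799e+02  1.000e-01  1.060e+02] [14.7 23.4 88.7 -0.1 68.  -1.2] F [-0.3  0.9  0.7] w 91.0
len mm 87 ang 0
1 [ 0.002  0.     0.174 -0.001  0.001 -0.   ]
```

View pics/p6.png

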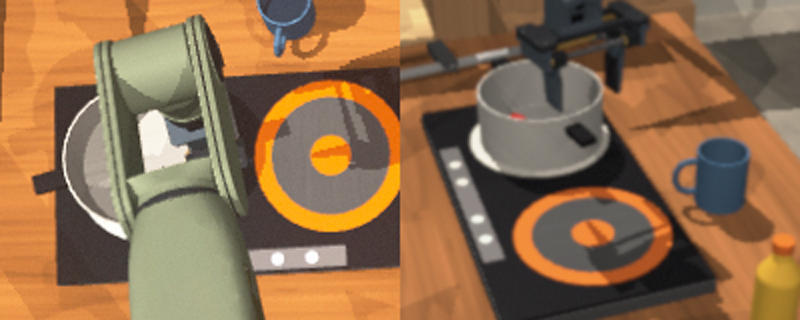

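Fingertips project either side of lug b (side crop: lug at (580,133)). Descending and gripping.

```bash
python3 -m jog '0 0 0.05 0 0 0;0 0 0.1 0 0 0;0 0 0.14 0 0 0;0 0 0.165 0 0 0;0 0 0.174 0 0 0;0 0 0.174 0 0 0' 1 30; python3 -m jog '0 0 0 0 0 0;0 0 0 0 0 0;0 0 0 0 0 0;0 0 0 0 0 0;0 0 0 0 0 0;0 0 0 0 0 0;0 0 0 0 0 0;0 0 0 0 0 0;0 0 0 0 0 0;0 0 0 0 0 0;0 0 0 0 0 0' -1 30; python3 - <<'E'
from h import *
where()
E
```

```text
time_s: 19.35
ee_pos: [588.4, 163.4, 102.4]
ee_rot: [-179.9, 0.1, 105.7]
force: [0.4, -0.7, 0.1]
gripper_width: 91.2
time_s: 20.27
ee_pos: [588.5, 163.5, 102.4]
ee_rot: [-179.9, 0.1, 105.7]
force: [-0.2, 0.2, -0.4]
gripper_width: 28.0
20.27 [588.5 163.5 102.4] [-1.799e+02  1.000e-01  1.057e+02] [14.5 27.7 95.2 -0.1 57.2 -1.2] F [-0.2  0.2 -0.4] w 28.0
```

```bash
python3 - <<'E'
from h import *
s=state();R=Ro.from_euler("xyz",s["ee_rot"],degrees=True).as_matrix()
delta(np.array(s["ee_pos"])+[8,-255,0],R,(.02,.05,.1,.2,.3,.5,1))
E
```

```text
len mm 255 ang 0
0.02 [-0.01  -0.002  0.     0.     0.     0.   ]
0.05 [-0.025 -0.006  0.     0.     0.     0.   ]
0.1 [-0.05  -0.012  0.     0.     0.     0.   ]
0.2 [-0.099 -0.024  0.     0.     0.     0.   ]
0.3 [-0.149 -0.037  0.     0.     0.     0.   ]
0.5 [-0.248 -0.061  0.     0.     0.     0.   ]
1 [-0.495 -0.122  0.001  0.     0.     0.   ]
```

```bash
python3 -m jog '-0.008 -0.002 0 0 0 0;-0.024 -0.006 0 0 0 0;-0.048 -0.012 0 0 0 0;-0.076 -0.019 0 0 0 0;-0.106 -0.026 0 0 0 0;-0.137 -0.034 0 0 0 0;-0.168 -0.041 0 0 0 0;-0.199 -0.049 0 0 0 0;-0.23 -0.057 0 0 0 0;-0.261 -0.064 0.001 0 0 0;-0.292 -0.072 0.001 0 0 0;-0.323 -0.08 0.001 0 0 0;-0.354 -0.087 0.001 0 0 0;-0.385 -0.095 0.001 0 0 0;-0.414 -0.102 0.001 0 0 0;-0.441 -0.109 0.001 0 0 0;-0.465 -0.115 0.001 0 0 0;-0.483 -0.119 0.001 0 0 0;-0.495 -0.122 0.001 0 0 0;-0.495 -0.122 0.001 0 0 0'; python3 - <<'E'
from h import *
where()
for n in("top","side"):
    f=grab_frame(n); cv2.imwrite(f"pics/{n}7.png",f[:,:,::-1])
    print(n,[tip_of(q,n)[:2] for q in ("pan_rim","pan")])
t=cv2.imread("pics/top7.png")[140:300,90:320];s=cv2.imread("pics/side7.png")[110:270,170:400]
cv2.imwrite("pics/p7.png",cv2.resize(np.hstack([t,s]),(800,278),interpolation=2))
E
```

```text
time_s: 21.93
ee_pos: [596.5, -91.8, 102.4]
ee_rot: [-179.9, 0.0, 105.6]
force: [0.2, 1.2, 1.1]
gripper_width: 27.6
21.93 [596.5 -91.8 102.4] [-179.9    0.   105.6] [ -9.8  27.1  96.3  -0.1  56.7 -25.4] F [0.2 1.2 1.1] w 27.6
top [[{'location': [250.3, 208.9], 'confidence': 0.85}], [{'location': [245.5, 216.3], 'confidence': 0.63}]]
side [[{'location': [264.0, 196.3], 'confidence': 0.65}], [{'location': [265.2, 223.8], 'confidence': 0.73}]]
```

View pics/p7.png

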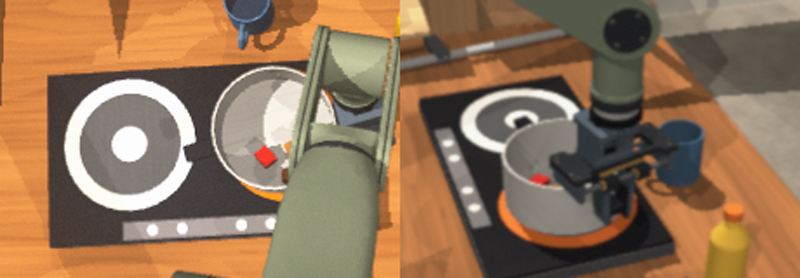

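```bash
python3 - <<'E'
from h import *
np.set_printoptions(precision=1,suppress=True)
print("white hub",plane("top",(90+129*.575,140+144*.575),30),plane("side",(170+120*.575,110+119*.575),30))
print("rim net",plane("top",(250.3,208.9),120),plane("side",(264,196.3),120),"base",plane("side",(265.2,223.8),30))
print("expected pan", np.array([551.5,290.5])+[8,-255])
f=cv2.imread("pics/top7.png"); 
g=f[150:270,200:300]; cv2.imwrite("pics/x.png",g)
# rim points picked in the crop: left-most (213,110), top (270,65)
for p in((213,112),(270,65)): print(plane("top",(90+p[0]*.575,140+p[1]*.575),120))
E
```

```text
white hub [547.  291.9  30. ] [546.3 294.1  30. ]
rim net [570.4  28.8 120. ] [559.5  43.2 120. ] base [560.2  34.9  30. ]
expected pan [559.5  35.5]
[585.  134.5 120. ]
[660.2  42.5 120. ]
```

```bash
python3 -m jog '-0.006 -0.002 0 0 0 0;-0.014 -0.004 0 0 0 0;-0.022 -0.006 0 0 0 0;-0.028 -0.007 0 0 0 0;-0.029 -0.008 0 0 0 0;-0.029 -0.008 0 0 0 0'; python3 -m jog '0 0 0 0 0 0;0 0 0 0 0 0;0 0 0 0 0 0;0 0 0 0 0 0;0 0 0 0 0 0;0 0 0 0 0 0;0 0 0 0 0 0;0 0 0 0 0 0;0 0 0 0 0 0;0 0 0 0 0 0' 1;  python3 -m jog '0 0 -0.04 0 0 0;0 0 -0.1 0 0 0;0 0 -0.18 0 0 0;0 0 -0.26 0 0 0;0 0 -0.3 0 0 0;0 0 -0.3 0 0 0;0 0 -0.3 0 0 0'; python3 - <<'E'
from h import *
where(); delta([400,-300,330],toolR(-10,0))
E
```

```text
time_s: 22.73
ee_pos: [596.8, -105.2, 102.4]
ee_rot: [-179.9, -0.0, 105.7]
force: [0.2, 4.4, 1.5]
gripper_width: 27.5
time_s: 23.57
ee_pos: [596.8, -105.2, 102.4]
ee_rot: [-179.9, -0.0, 105.7]
force: [0.1, -0.1, 0.1]
gripper_width: 90.3
time_s: 24.15
ee_pos: [597.4, -105.3, 253.6]
ee_rot: [180.0, 0.0, 105.7]
force: [-0.1, 0.1, -0.7]
gripper_width: 91.3
24.15 [ 597.4 -105.3  253.6] [180.    0.  105.7] [-11.1  20.6  83.6  -0.   75.7 -26.7] F [-0.1  0.1 -0.7] w 91.3
len mm 288 ang 26
1 [-0.268 -0.485 -0.153  0.     0.     0.285]
```

```bash
python3 -m jog '-0.067 -0.121 -0.04 0 0 0.071;-0.134 -0.242 -0.08 0 0 0.142;-0.2 -0.364 -0.12 0 0 0.213;-0.268 -0.485 -0.153 0 0 0.285;-0.268 -0.485 -0.153 0 0 0.285;-0.268 -0.485 -0.153 0 0 0.285;-0.268 -0.485 -0.153 0 0 0.285;-0.268 -0.485 -0.153 0 0 0.285;-0.268 -0.485 -0.153 0 0 0.285';  python3 - <<'E'
from h import *
where(); delta([250,-500,330],toolR(-60,0))
E
```

```text
time_s: 24.9
ee_pos: [398.7, -300.5, 328.7]
ee_rot: [-179.9, -0.1, 79.8]
force: [0.6, 0.5, -0.2]
gripper_width: 91.5
24.9 [ 398.7 -300.5  328.7] [-1.799e+02 -1.000e-01  7.980e+01] [-38.3   8.8  89.2   0.   82.1 -28.2] F [ 0.6  0.5 -0.2] w 91.5
len mm 249 ang 50
1 [-0.445 -0.222 -0.003 -0.001 -0.     0.553]
```

```bash
python3 -m jog '-0.074 -0.037 0 0 0 0.079;-0.148 -0.074 0 0 0 0.158;-0.222 -0.111 0 0 0 0.237;-0.297 -0.148 0 0 0 0.316;-0.37 -0.185 0 0 0 0.395;-0.445 -0.222 -0.003 0 0 0.474;-0.445 -0.222 -0.003 0 0 0.553;-0.445 -0.222 -0.003 0 0 0.553;-0.445 -0.222 -0.003 0 0 0.553';  python3 - <<'E'
from h import *
np.set_printoptions(precision=1,suppress=True)
where()
for n in("top","side"):
    f=grab_frame(n); cv2.imwrite(f"pics/{n}8.png",f[:,:,::-1])
    for q in("pan_rim","pan","tray_grip","tray_spout","glue","jar","mug"): print(n,q,[np.array(d["location"]) for d in tip_of(q,n)[:2]])
t=cv2.imread("pics/top8.png")[120:300,80:480];s=cv2.imread("pics/side8.png")[110:400,170:400]
a=cv2.resize(t,(800,360),interpolation=2); cv2.imwrite("pics/p8.png",a)
E
```

```text
time_s: 25.65
ee_pos: [251.1, -499.0, 328.1]
ee_rot: [-179.7, -0.1, 30.3]
force: [0.2, -0.1, 0.6]
gripper_width: 91.1
25.65 [ 251.1 -499.   328.1] [-179.7   -0.1   30.3] [-64.5  14.5  81.8   0.1  83.9  -4.8] F [ 0.2 -0.1  0.6] w 91.1
top pan_rim [array([255.1, 212.1])]
top pan [array([260.6, 227.2]), array([252.9, 214.9])]
top tray_grip [array([394.9, 233.3])]
top tray_spout [array([380.4, 271.9]), array([275.5, 215.4])]
top glue [array([326.9, 159. ])]
top jar [array([453.5, 237.7]), array([275.5, 230.9])]
top mug [array([236.4, 144.6])]
side pan_rim [array([263.8, 202. ])]
side pan [array([265.5, 226.7])]
side tray_grip [array([291.1, 302.8]), array([264. , 200.9])]
side tray_spout [array([241.6, 340.9])]
side glue [array([358.2, 268.4])]
side jar []
side mug [array([328. , 211.1])]
```

View pics/p8.png

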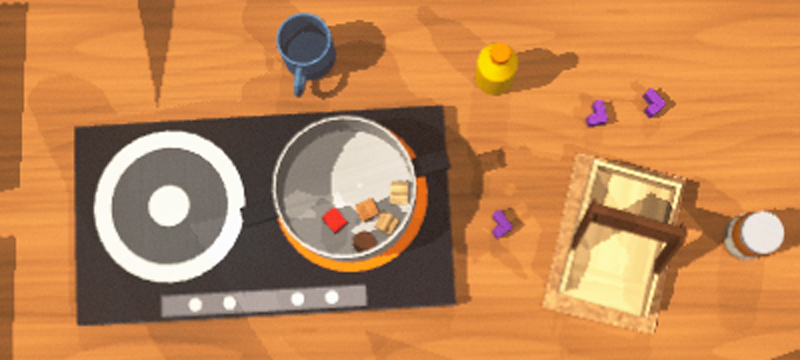

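```bash
python3 - <<'E'
from h import *
np.set_printoptions(precision=1,suppress=True)
print("rim",plane("top",(252,213.5),120),tri((263.8,202),(252,213.5)),"base",plane("side",(265.5,226.7),30))
g,_=tri((291.1,302.8),(394.9,233.3));s,_=tri((241.6,340.9),(380.4,271.9));print("grip",g,"spout",s)
# predicted vs seen: 
for nm,P,z in(("grip",(10,0,130),0),("spout",(-100,0,17),0)):
    X=np.array([490,-370,4])+rz(-17)@P; print(nm,X,proj("top",X)[0],proj("side",X)[0])
f=grab_frame("side"); 
E
```

```text
rim [557.4  24.2 120. ] (array([556.,  25., 114.]), [np.float64(2.2945998286676623), np.float64(2.2945998286676046)]) base [557.2  21.6  30. ]
grip [ 496.9 -369.1  129.9] spout [ 393.6 -344.6   14.8]
grip [ 499.6 -372.9  134. ] [396.7 231.2] [291.6 302.7]
spout [ 394.4 -340.8   21. ] [379.5 271.2] [240.8 337.8]
```

```bash
python3 -c "
from workcell import *
print(job_done())"
```

```text
the job is handed in; nothing more can be done
None
```

I tipped the five blocks into the pan by the tray's handle, set the tray back on its mat, and slid the pan by its lug onto the orange ring. The job is handed in at about 26 s on the robot's clock, and it reports no verdict.

What my last checks showed:
- **Blocks:** the final top picture shows all five in the pan. I never touched them with the fingers. The purple look-alikes were left where they lay.
- **Pan:** its centre measures about (557, 22–25), against about (560, 20) for the orange ring, so it is off by roughly 5 mm where 25 mm is allowed. It stayed flat at a constant tool height while sliding.
- **Tray:** it is empty and upright at about (489, −369). The mat's centre is at about (486, −375), so it is under 10 mm off where 50 mm is allowed.
- **Bystanders:** glue, mug and jar show no visible move in the final top picture. The side camera did not detect the jar, before or after.

The two cameras disagreed by a few millimetres throughout. Early network detections of the lug and rim were off by as much as 15 mm, so I checked them against the ring, the rim edge and the tray's outline. The remaining disagreements are well inside the tolerances.

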